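# Seat a phantom cartridge by feel and clamp it

### The arm

A 6-joint arm with a two-finger parallel gripper is mounted at the origin on the work surface. World frame = base frame: x ahead of the robot, y to its left, z up, the work surface at z = 0. Lengths are in mm, angles in rad, forces in N, time in s.
With the tool pointing down it reaches from about 350 to 775 mm from the base axis. Payload 7.3 kg.
Tool frame: the origin (TCP) lies at the very end of the fingers, on their centre line; the grasp point (between the pads) lies 19 mm behind it; z points along the fingers, y is the line along which they close (so a half turn about z gives the same grasp; the last joint's range is limited). The gripper opens to 92 mm and grips with 3 to 60 N. Pads are 19 mm wide; open, the fingers measure 130 mm over their backs; the gripper's body (75 mm by 190 mm) begins 47 mm behind the grasp point.
Start: joints at [-1.459, 0.342, 1.524, -0, 1.275, -0.146], TCP at [133.873, -507.667, 194.841] pointing down, gripper open.
Joint ranges: [-2.53, 2.53], [-0.77, 2.02], [0.04, 2.7], [-1, 4.14], [0.28, 2.66], [-3.11, 3.11]. Speed limits (rad/s): [2.57, 2.57, 3.14, 3.14, 3.14, 3.14].

### API

Orientations are given as [roll, pitch, yaw] about the fixed x, y, z axes, in that order (R = Rz(yaw) Ry(pitch) Rx(roll)).
In Python, from plant import bot gives the robot as it stands.
- The arm moves only by the tool apply_moves, never from a script. Its argument "motion" is text: rows parted by semicolons, each of 4 numbers parted by spaces: the shift along the tool's x, y, z in m, then the turn about the tool's z in degrees. A call has 1 to 8 rows; each row shifts and turns the commanded pose from where the row before left it, along the tool's axes as they then stand; what a row does not reach is not made up. A row lasts 1/8 s, in which the tool goes at most 62.5 mm and 10.7 degrees, less where a joint would pass 70% of its speed; a pose out of reach is approached as far as the arm can. A call with a gripper value outside its range is refused whole. "fingers" is the opening, from -1 (shut) to 1 (fully open), set as the call begins (left out, the last holds). The fingers move at their own pace and stop on an object; the grip force is fixed at half the most. Time passes only in rows, so rows that do not move let the fingers close. It gives the time, the measured TCP pose, the force, the opening and the grip force at its end, in the units of the state.
- bot.get_obs(): the state, without advancing time (a new reading comes with each control period).
- bot.capture(name): name is "side" or "top" or "wrist"; returns a dict with "img" (420x560x3 uint8, blue, green, red), "range_z" (420x560 float32, mm along the optical axis (not along the pixel's ray), 0 where there is no reading), "fx", "fy", "cx", "cy" (pixels), "world_from_camera" (4x4, takes a point from camera to world coordinates); the wrist camera has in their place "mount" (4x4, takes a point from camera to tool coordinates, whose origin is the TCP and whose axes are the flange's). Camera axes: x right, y down, z forward; pixel columns grow to the right and rows downward; lengths in mm; the calibration is good to about 2 mm. A picture is of the moment at which its call begins: read the wrist's pose just before it.
- bot.close_job(): hands the job in; it is judged then, once.
Trained networks look in a picture, given as the dict that the camera call returned (one of the last four; its "shot" number tells which), for a name from the list of things; names that differ only in an ending like _2 or _b are one class to them, and where a whole thing is asked for, a point or a joint stands for the part that bears it (a point fixed in the world has none). Each returns a list of dicts, best first, with "p" (0 to 1); they miss things now and then, are a little off and sometimes report something else, mostly with a low value. They report only what shows in the picture. A call takes as long as a camera call. They do not tell look-alikes from the thing itself.
- bot.cut_out(picture, thing): "pixels" (420x560 bool, what is visible of it) and "point" ([column, row] in pixels, amid what is visible of it).
The state is a dict: "time": time; "joint_positions": joint angles; "dq": joint speeds; "tau": joint torques, N m; "tool_pos": TCP position; "tcp_rot": TCP orientation; "contact_force": force on the tool from outside, world axes, zero at the start; "moment": the same for the moment, N m; "grip_width": finger opening in mm; "finger_force": force on a finger pad.
Only numpy, scipy, OpenCV 4.12 (cv2) and the standard library are available. Lean on these libraries where they do the work, as an engineer would, in place of code of your own. Each camera call takes 0.05 s, during which the arm holds its last target. There are 200 camera calls.

### The job

Put the phantom cartridge foot-down into the fixture's white tray and, with the clamp still open, press it down until you feel the cartridge's foot stop firmly on the hidden seat below: the tray itself slides stiffly, so the first resistance is not the seat. Lean on it for a moment with clearly more than the tray's drag, but never hard enough to damage the seat (some 15 N in all is plenty). Then swing the hinged clamp over and press its rubber pad gently onto the top of the cartridge, let go, and leave the other things where they are.

Things in the scene. Friction and masses are not known exactly. Their poses are not given: they have to be found in the camera images.
- cartridge: Loose phantom cartridge, 0.12-0.18 kg, upright on its foot. From below, all centred: white foot 36 x 26 x 25 mm high, white plate 70 x 50 x 10 mm, beige block 44 x 24 x 30 mm high; 65 mm in all. Origin: centre of the foot's underside; z up, x along the 70 mm side. Same when turned half round. Grip the block across its 24 mm (along y), fingertips just above the plate (35 mm above the origin).
- nest: Aluminium base plate of the fixture, fixed on the table, 12 mm thick. Origin on the table straight below the middle of the tray; x along the tray's long side and towards the clamp's hinge, y along its short side. The cartridge goes in with its long side along x, either way round, centred on this origin.
- tray_top (a point): Fixed point in the middle of the tray, 82 mm above the table. The white tray's pocket is 73 x 53 mm with sloping rims 9 mm above the ledge that carries the cartridge's plate; the foot passes through. The ledge starts 78-82 mm above the table, slides down to 38 mm and stays where left (friction 9 N): pushing a cartridge down takes about 6 N while it slides. The cartridge's weight does not sink it.
- post_foot (a point): Fixed point at the foot of the steel seat post (24 x 18 mm) below the tray's middle, 12 mm above the table. The post's top is shimmed to an unmeasured height, 16 to 44 mm above the table, new each time. When the cartridge's foot lands on it the resistance rises sharply; only then is the cartridge home. Press with 14 to 18 N in all, for half a second; the post must never carry more than 25 N.
- clamp (a joint): Clamp angle, rad: 0 = arm level (closed, over the tray), growing as it is lifted, to 1.9 (leaning back past upright). Friction hinge, 0.3 N m: it stays where it is left. On a seated cartridge it closes at -0.22 to 0.18.
- clamp_hinge (a point): Point on the clamp's hinge axis, 95 mm from the nest's origin along the nest's +x and 117 mm above the table. The axis is parallel to the nest's y.
- clamp_bar (a point): Middle of the steel cross bar at the clamp's free end, 150 mm from the hinge: 12 mm diameter, 90 mm long, parallel to the nest's y. At angle a it is at 95 - 150 cos(a) mm along the nest's x and 117 + 150 sin(a) mm above the table. The arm (16 mm wide, 10 mm thick) meets it in the middle; 37 mm of bar are free on each side to pinch or push.
- clamp_pad: Black rubber roller under the clamp arm, 16 mm diameter, 16 mm long, 95 mm from the hinge and 17 mm below the arm's centre line; origin at its centre. It gives like a spring (1.5 N per mm, 10 mm travel) and comes down on the middle of the cartridge's block. It must never press with more than 25 N; pushing the bar down with 4 to 7 N after it touches is enough.
- gel_bottle: Bystander: white closed bottle, 52 mm diameter, 140 mm high; origin at the centre of its underside. Leave it alone.
- collar: Bystander: aluminium ring, 60 mm outer diameter, 18 mm high; origin at the centre of its underside. Leave it alone.
- driver: Bystander: screwdriver with a black handle lying on the table on the robot's right; origin at the middle of its underside, x towards the tip. Leave it alone.
There are look-alikes about, which are no part of the job. Leave any orange or yellow look-alike of the cartridge alone.

How it is judged:
By the outcome, as a careful person would: the job done as asked, in the order asked, and still so for the second after the job is handed in, with the robot touching nothing.
It also fails if it takes over 72 s, if anything falls off the work surface, if the arm or the gripper's body presses on something with over 40 N, if the wrist force passes 120 N, or if a joint passes its speed limit or range.

## Working session

There is one attempt and no reset: what is moved stays moved. The work goes in short steps, Python scripts to look and compute and a tool call to move; the robot and the scene stay as the last step left them, time stands still between calls to the robot, and variables do not carry over. Pictures are saved under pics/ and viewed, at most 10 in all, crops included, and the job is handed in when it is done.

Besides the shell and the picture viewer there is one more tool, called after "Emit:" in YAML: its name, and indented under it one key for each argument. apply_moves: Moves the arm, as the interface text tells. Its arguments: {"type":"object","properties":{"motion":{"type":"string"},"fingers":{"type":"number"}},"required":["motion"]}

```bash
ls; mkdir -p pics
cat > h.py <<'E'
import numpy as np, cv2
from plant import bot
def pts(p, mask, M=None):
    M = p["world_from_camera"] if M is None else M
    z=p["range_z"]; v,u=np.nonzero(mask&(z>0)); d=z[v,u]
    P=np.stack([(u-p["cx"])/p["fx"]*d,(v-p["cy"])/p["fy"]*d,d,np.ones_like(d)])
    return (M@P)[:3].T,(u,v)
E
python3 - <<'E'
from h import *
print(bot.get_obs())
for c in ["top","side"]:
    p=bot.capture(c); cv2.imwrite(f"pics/{c}0.png",p["img"])
    print(c,np.round(p["world_from_camera"],3).tolist())
    for t in ["cartridge","nest","clamp","clamp_bar","clamp_pad","gel_bottle","collar","driver"]:
        for r in bot.cut_out(p,t)[:4]:
            P,_=pts(p,np.asarray(r["pixels"]))
            if len(P): print(t,round(r["p"],2),np.round(r["point"]),np.median(P,0).round(),P.min(0).round(),P.max(0).round(),len(P))
E
```

```text
pics
{'time': 0.0, 'joint_positions': array([-1.45900193e+00,  3.42707632e-01,  1.52503125e+00, -4.97237509e-06,
        1.27535950e+00, -1.46020561e-01]), 'dq': array([-0.00021681, -0.00087267, -0.00131814,  0.00036365,  0.00131443,
       -0.0003016 ]), 'tau': array([-3.66559207e-04, -4.31246674e+01, -2.44221514e+01,  7.17030955e-02,
        5.60436992e-02, -9.59831391e-05]), 'tool_pos': array([ 133.81712449, -507.19421974,  194.14784975]), 'tcp_rot': array([-3.14010226e+00, -2.14381597e-04,  2.57816251e-01]), 'contact_force': array([ 0.33326156,  0.79572086, -0.48785475]), 'moment': array([ 0.03403994,  0.03502742, -0.03604162]), 'finger_force': 0.0, 'grip_width': 91.91427165618472}
top [[-0.012, -0.99, 0.143, 418.252], [-1.0, 0.013, 0.004, -17.124], [-0.006, -0.143, -0.99, 1098.463], [0.0, 0.0, 0.0, 1.0]]
cartridge 0.91 [199. 281.] [390. 176.  36.] [362. 142.  29.] [417. 216.  69.] 508
cartridge 0.84 [251. 232.] [508.  45.  35.] [483.   9.  -6.] [543.  86.  68.] 584
cartridge 0.74 [210. 233.] [505. 157.  35.] [467. 121.  -6.] [551. 204.  68.] 568
nest 0.71 [323. 222.] [ 532. -134
[... 1174 characters left out ...]
5. 256. 273.] 766
clamp 0.61 [210. 377.] [ 404. -335.   20.] [ 345. -366.   -3.] [ 534. -308.   27.] 1003
clamp_bar 0.65 [316. 205.] [ 601. -129.  213.] [ 577. -170.   -3.] [678. 326. 273.] 854
clamp_bar 0.2 [280. 297.] [ 535. -162.   11.] [ 440. -220.   -3.] [646. -69.  71.] 2757
clamp_pad 0.68 [320. 164.] [676. 259.  84.] [ 595. -120.   -3.] [731. 436. 271.] 564
clamp_pad 0.57 [306. 208.] [ 585. -133.  213.] [ 577. -138.   -1.] [643. 195. 219.] 95
collar 0.91 [334. 217.] [697. 117.  11.] [669.  99.  -5.] [725. 161.  19.] 330
driver 0.62 [213. 377.] [ 404. -336.   20.] [ 345. -366.   -3.] [ 538. -310.   27.] 1058
driver 0.46 [320. 163.] [676. 257.  85.] [650. 244.  -2.] [719. 357. 141.] 501
```

Run:
```python
import cv2,numpy as np
a=cv2.imread("pics/top0.png")[120:320,130:430];b=cv2.imread("pics/side0.png")[100:400,160:400]
a=cv2.resize(a,(450,300));a=cv2.resize(a,None,fx=1,fy=1)
b=cv2.resize(b,(240,300))
cv2.imwrite("pics/m0.png",np.hstack([a,b]))
```

```text
(no output)
```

View pics/m0.png

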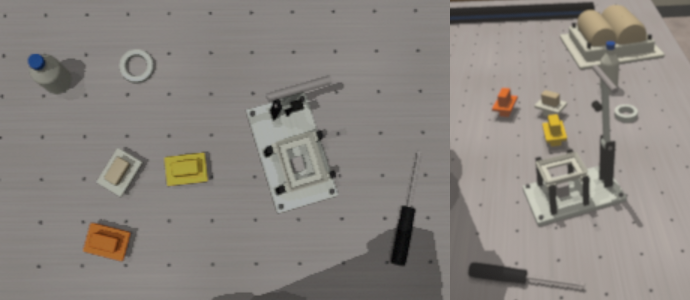

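The genuine white/beige cartridge is at top pixel (210,233). The yellow one at (251,232) and the orange one at (199,281) are the look-alikes. The fixture is around (325,225) with its clamp standing upright.

```bash
cat >> h.py <<'E'
def rect(P):
    (c,s,a)=cv2.minAreaRect(P[:,:2].astype(np.float32))
    if s[0]<s[1]: s=s[::-1]; a+=90
    return np.round(c,1),np.round(s,1),round((a+90)%180-90,1)
def band(P,x0,x1,y0,y1,z0,z1):
    lo=np.array([x0,y0,z0]);hi=np.array([x1,y1,z1])
    return P[((P>lo)&(P<hi)).all(1)]
E
python3 - <<'E'
from h import *
for c in ["top","side"]:
    p=bot.capture(c); P,_=pts(p,np.ones((420,560),bool))
    for n,b in dict(block=(460,550,110,205,58,75),plate=(460,550,110,205,28,42),base=(400,680,-230,-50,8,16),tray=(430,620,-200,-80,78,98),bar=(540,720,-200,-50,240,300),low=(540,720,-200,-50,100,240)).items():
        Q=band(P,*b)
        if len(Q)>5: print(c,n,len(Q),*rect(Q),"z",np.percentile(Q[:,2],[5,50,95]).round(1),"mean",Q.mean(0).round(1))
E
```

```text
top block 171 [506.8 160.3] [43.2 24.9] -31.5 z [60.1 63.7 66.8] mean [506.3 159.8  63.7]
top plate 345 [506.8 160.1] [69.7 50.8] -31.5 z [30.5 34.  37.1] mean [505.5 157.9  33.9]
top base 1694 [ 539.5 -137.2] [189.9 109.9] 15.7 z [ 8.5 11.1 14.4] mean [ 536.7 -132.3   11.2]
top tray 567 [ 545.7 -135.7] [149.  96.] 15.5 z [78.4 83.  88.2] mean [ 518.  -143.8   83.1]
top bar 266 [ 597.7 -121.5] [90.1 12.4] -74.4 z [265.2 270.1 273.5] mean [ 596.7 -121.   269.5]
top low 165 [ 593.8 -118.5] [35.8 35.7] -89.1 z [115.8 193.4 220. ] mean [ 594.3 -117.5  175.2]
side block 110 [509.  155.7] [44.2 26.4] -30.8 z [58.4 63.  65. ] mean [507.8 152.9  62.6]
side plate 249 [505.8 154.4] [72.2 53.4] -28.1 z [29.  33.4 39.9] mean [507.7 144.   33.7]
side base 2392 [ 540.3 -141.9] [190.1 112.2] 16.2 z [ 8.8 10.8 13.3] mean [ 536.6 -156.    10.9]
side tray 734 [ 545.5 -140.2] [145.8  96.8] 15.7 z [78.5 83.4 90.7] mean [ 531.9 -144.2   83.7]
side bar 307 [ 598.5 -124.4] [92.6 12.9] -75.0 z [243.5 268.1 271.7] mean [ 598.1 -130.7  264.4]
side low 657 [ 598.2 -129. ] [39.  37.3] 32.8 z [106.4 170.  231.6] mean [ 602.1 -129.6  169.3]
```

Emit:
apply_moves:
  motion: "0 0 -0.05 0; 0 0 -0.05 0; 0.038 -0.021 -0.05 0; 0.038 -0.021 0 0; 0.038 -0.021 0 0; 0.038 -0.021 0 0; 0.038 -0.021 0 0; 0.038 -0.021 0 0"
  fingers: 1

```text
time: 2.0
tool_pos: [321.3, -328.3, 342.1]
tcp_rot: [3.141, -0.0, 0.258]
contact_force: [0.9, -0.3, -0.3]
grip_width: 91.8
finger_force: 0.0
```

Emit:
apply_moves:
  motion: "0.038 -0.021 0 0; 0.038 -0.021 0 0; 0.038 -0.021 0 0; 0.038 -0.021 0 0; 0.038 -0.021 0 0; 0.038 -0.021 0 0; 0 0 0 0; 0 0 0 0"

```text
time: 3.0
tool_pos: [508.4, -149.6, 341.8]
tcp_rot: [3.141, 0.001, 0.258]
contact_force: [-0.4, -0.9, -0.4]
grip_width: 91.9
finger_force: 0.0
```

```bash
cat >> h.py <<'E'
from scipy.spatial.transform import Rotation as Ro
def T(o):
    M=np.eye(4); M[:3,:3]=Ro.from_euler("xyz",o["tcp_rot"]).as_matrix(); M[:3,3]=o["tool_pos"]; return M
def show(o=None):
    o=o or bot.get_obs()
    print("t",round(o["time"],2),"pos",np.round(o["tool_pos"],1),"rpy deg",np.degrees(o["tcp_rot"]).round(1),"F",np.round(o["contact_force"],1),"w",round(o["grip_width"],1),"j",np.round(o["joint_positions"],2)); return o
def wrist():
    o=bot.get_obs(); p=bot.capture("wrist"); return p, T(o)@p["mount"], o
def go(x,y,z,yaw):
    o=show(); d=T(o)[:3,:3].T@(np.array([x,y,z])-o["tool_pos"])
    print("shift",d.round(1),"turn",round((-(yaw-np.degrees(o["tcp_rot"][2]))+180)%360-180,1),"rows>=",abs(np.linalg.norm(d)/62.5).round(1))
E
python3 - <<'E'
from h import *
show(); p,M,o=wrist(); print(p["mount"].round(3).tolist(), p["fx"])
cv2.imwrite("pics/w1.png",p["img"])
P,_=pts(p,np.ones((420,560),bool),M)
a=np.radians(15.7);ax=np.array([np.cos(a),np.sin(a)]);ay=np.array([-ax[1],ax[0]])
for n,b in dict(base=(400,680,-230,-50,8,16),tray=(430,620,-200,-80,76,98),bar=(540,720,-200,-50,240,300)).items():
    Q=band(P,*b)
    if len(Q)>5:
        print(n,len(Q),*rect(Q),np.percentile(Q[:,2],[5,50,95]).round(1))
E
```

```text
t 3.0 pos [ 508.4 -149.6  341.8] rpy deg [180.    0.   14.8] F [-0.4 -0.9 -0.4] w 91.9 j [-0.43  0.29  1.21 -0.    1.65  0.88]
[[-0.0, -0.958, -0.288, 77.98], [1.0, -0.0, 0.0, 0.073], [-0.0, -0.288, 0.958, -190.206], [0.0, 0.0, 0.0, 1.0]] 318.5525137180934
base 3914 [ 542.1 -140.4] [190.2 110. ] 15.8 [10.5 12.1 13.7]
tray 2383 [ 517.9 -146.9] [95.  86.4] -73.9 [77.3 82.1 88.1]
bar 1900 [ 599.9 -124.1] [89.8 12. ] -74.4 [268.1 271.8 273.5]
```

View pics/w1.png

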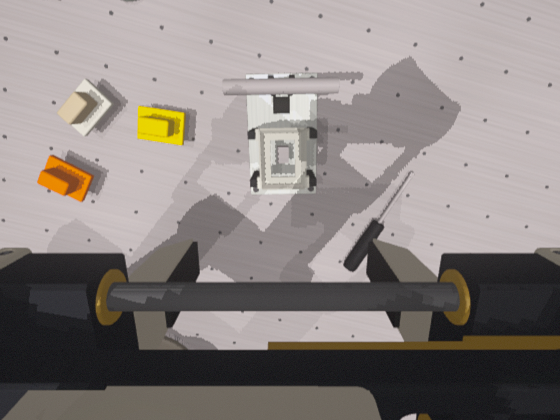

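The wrist view shows the fixture with the tray around pixel (283,160), clamp upright with its bar at (285,85), and the genuine cartridge at (85,105). Next is the tray profile in fixture axes.

```bash
cat >> h.py <<'E'
def nestfit(P,a=15.8):
    b=rect(band(P,400,680,-230,-50,8,16)); c=np.array(b[0]); print("base",b)
    a=np.radians(a); R=np.array([[np.cos(a),np.sin(a)],[-np.sin(a),np.cos(a)]])
    L=(P[:,:2]-c)@R.T; Z=P[:,2]
    m=(Z>76)&(Z<97)&(abs(L[:,1])<44)&(L[:,0]<35)&(L[:,0]>-100)
    for nm,k,o,lo in (("x",0,1,-25),("y",1,0,0)):
        q=m&((abs(L[:,1])<18) if k==0 else (abs(L[:,0]-lo)<18))
        v=L[q,k]; z=Z[q]; bins=np.arange(-80,60,3)
        i=np.digitize(v,bins)
        print(nm,[(int(bins[j-1])+1.5,round(float(np.median(z[i==j])),1),int((i==j).sum())) for j in range(1,len(bins)) if (i==j).sum()>2])
    return c,R
E
python3 - <<'E'
from h import *
p,M,o=wrist(); P,_=pts(p,np.ones((420,560),bool),M); nestfit(P)
# cartridge from wrist
for n,b in dict(block=(460,550,110,205,58,75),plate=(460,550,110,205,28,42)).items():
    print(n,*rect(band(P,*b)))
# lower view of seat post
a=np.radians(15.8)
E
```

```text
base (array([ 542.2, -140.5]), array([190.1, 110.3]), 15.7)
x [(-66.5, 87.5, 51), (-63.5, 84.8, 69), (-60.5, 78.7, 60), (-57.5, 78.5, 54), (-54.5, 78.3, 44), (-51.5, 78.5, 44), (-36.5, 78.2, 3), (2.5, 78.3, 39), (5.5, 78.2, 63), (8.5, 78.4, 60), (11.5, 82.0, 50), (14.5, 86.8, 54), (17.5, 87.0, 40)]
y [(-42.5, 83.8, 18), (-39.5, 83.8, 19), (-36.5, 81.2, 26), (-33.5, 81.8, 18), (-30.5, 87.4, 77), (-27.5, 83.7, 52), (-24.5, 78.8, 52), (-21.5, 78.5, 52), (-18.5, 78.5, 58), (-15.5, 81.3, 29), (-12.5, 79.4, 24), (-9.5, 78.8, 22), (-6.5, 79.2, 22), (-3.5, 79.7, 22), (-0.5, 79.4, 27), (2.5, 78.8, 28), (5.5, 80.0, 22), (8.5, 79.7, 23), (11.5, 79.0, 24), (14.5, 79.8, 27), (17.5, 78.7, 39), (20.5, 78.6, 54), (23.5, 78.4, 56), (26.5, 81.9, 63), (29.5, 86.4, 62), (32.5, 87.3, 42), (35.5, 81.0, 30), (38.5, 82.5, 24), (41.5, 84.0, 18), (44.5, 84.4, 8)]
block [509.5 156.5] [44.4 24.3] -30.5
plate [509.4 156.9] [70.3 50.2] -31.5
```

Emit:
apply_moves:
  motion: "0.01 -0.04 0 0; 0.014 -0.052 0 0; 0.014 -0.052 0 0; 0.014 -0.052 0 0; 0.014 -0.052 0 0; 0.013 -0.049 0 0; 0 0 0.03 9; 0 0 0.03 9"

```text
time: 4.1
tool_pos: [509.4, 157.6, 281.6]
tcp_rot: [3.142, -0.001, -0.062]
contact_force: [-0.4, -0.7, 0.3]
grip_width: 91.7
finger_force: 0.0
```

Emit:
apply_moves:
  motion: "0 0 0.03 9; 0 0 0.03 9; 0 0 0.02 9; 0 0 0.02 1.3; 0 0 0 0; 0 0 0 0"

```text
time: 4.85
tool_pos: [510.0, 157.4, 183.0]
tcp_rot: [-3.141, -0.001, -0.551]
contact_force: [-0.7, -0.3, 0.4]
grip_width: 91.9
finger_force: 0.0
```

Run:
```python
from h import *
p,M,o=wrist(); cv2.imwrite("pics/w2.png",p["img"])
P,_=pts(p,np.ones((420,560),bool),M)
for n,b in dict(block=(460,550,110,205,56,75),plate=(460,550,110,205,28,42)).items():
    Q=band(P,*b); print(n,len(Q),*rect(Q),np.median(Q[:,2]))
Q=band(P,460,550,110,205,56,75)
if len(Q)>20:
    c,s,a=rect(Q); go(c[0],c[1],37,a)
```

```text
block 1005 [509.9 156.8] [42.9 23.9] -31.1 65.01739930179701
plate 1839 [509.1 157.2] [70.6 50. ] -31.3 35.15803094943186
t 4.9 pos [510.1 157.6 183.2] rpy deg [-1.799e+02 -1.000e-01 -3.150e+01] F [ 0.3 -0.2  0.2] w 91.6 j [ 0.16  0.37  1.52 -0.    1.25  2.28]
shift [ -0.    1.  146.2] turn -0.4 rows>= 2.3
```

View pics/w2.png

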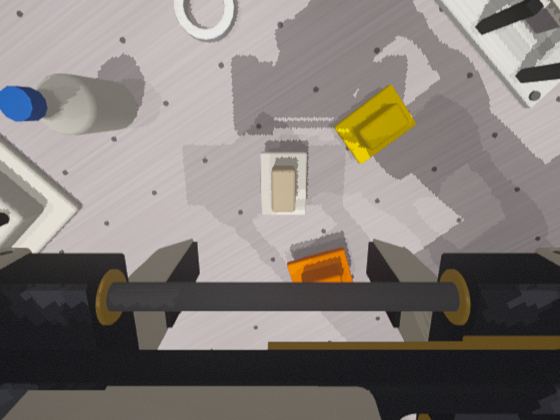

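The cartridge sits squarely between the fingers, with its block at (284,190), and yellow and orange are clear to the side. I'll narrow the fingers, descend and grip.

Emit:
apply_moves:
  motion: "0 0.001 0.04 0; 0 0 0.04 0; 0 0 0.035 0; 0 0 0.02 0; 0 0 0.01 0; 0 0 0 0; 0 0 0 0"
  fingers: 0.2

```text
time: 5.78
tool_pos: [509.8, 157.2, 38.1]
tcp_rot: [-3.14, -0.002, -0.55]
contact_force: [0.4, 0.0, 0.0]
grip_width: 54.9
finger_force: 0.0
```

Emit:
apply_moves:
  motion: "0 0 0 0; 0 0 0 0; 0 0 0 0; 0 0 0 0; 0 0 0 0; 0 0 0 0"
  fingers: -1

```text
time: 6.52
tool_pos: [508.9, 157.0, 36.9]
tcp_rot: [3.141, 0.0, -0.55]
contact_force: [-0.5, 0.0, -0.8]
grip_width: 1.5
finger_force: 0.0
```

Run:
```python
from h import *
show(); p,M,o=wrist(); cv2.imwrite("pics/w3.png",p["img"][100:,80:480])
P,_=pts(p,np.ones((420,560),bool),M)
for r in bot.cut_out(p,"cartridge"):
    Q,_=pts(p,np.asarray(r["pixels"]),M); print(r["p"],np.round(r["point"]),np.median(Q,0).round(1))
p=bot.capture("top");P,_=pts(p,np.ones((420,560),bool));
for r in bot.cut_out(p,"cartridge"):
    Q,_=pts(p,np.asarray(r["pixels"])); print(r["p"],np.round(r["point"]),np.median(Q,0).round(1))
```

```text
t 6.53 pos [508.9 157.   36.9] rpy deg [180.    0.  -31.5] F [-0.5  0.  -0.8] w 1.5 j [ 0.16  0.53  1.7  -0.    0.9   2.28]
0.69 [284. 213.] [525.5 146.7  35.6]
0.65 [442. 136.] [521.4  49.4  43.1]
0.77 [250. 232.] [508.7  44.6  35.8]
0.57 [216. 236.] [496.9 143.2  34.3]
```

View pics/w3.png

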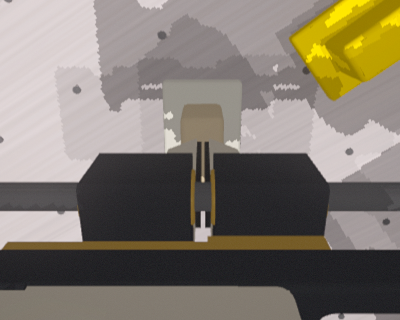

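Run:
```python
from h import *
p,M,o=wrist(); P,uv=pts(p,np.ones((420,560),bool),M); Ti=np.linalg.inv(T(o))
for n,z0,z1 in (("block",56,75),("plate",28,42)):
    Q=band(P,440,570,90,220,z0,z1)
    L=Q@Ti[:3,:3].T+Ti[:3,3]; L=L[(abs(L[:,1])<40)]
    print(n,len(L),"tool min",np.percentile(L,1,0).round(1),"max",np.percentile(L,99,0).round(1))
for r in bot.cut_out(p,"cartridge")[:1]:
    Q,_=pts(p,np.asarray(r["pixels"]),M); L=Q@Ti[:3,:3].T+Ti[:3,3]
    for z0,z1 in ((-35,-20),(-10,8)):
        q=L[(L[:,2]>z0)&(L[:,2]<z1)]; print(z0,len(q),np.percentile(q,[1,99],axis=0).round(1).tolist())
for c in ("top","side"):
    p=bot.capture(c); P,_=pts(p,np.ones((420,560),bool)); r=[r for r in bot.cut_out(p,"cartridge")]
    im=p["img"]; cv2.imwrite(f"pics/{c}4.png",cv2.resize(im[190:270,170:290] if c=="top" else im[150:270,170:320],None,fx=4,fy=4,interpolation=2))
    o3=cv2.resize(im[190:270,170:290] if c=="top" else im[160:260,190:340],(400,267))
    cv2.imwrite(f"pics/c{c}.png",o3)
cv2.imwrite("pics/m4.png",np.hstack([cv2.imread("pics/ctop.png"),cv2.imread("pics/cside.png")]))
```

```text
block 1318 tool min [  7.6 -12.  -37.4] max [ 22.2  11.2 -19.7]
plate 3523 tool min [ -9.3 -25.   -2.7] max [35.1 24.   8.1]
-35 4533 [[43.4, 72.1, -29.8], [82.3, 114.4, -20.7]]
-10 5504 [[26.3, 55.1, -9.0], [99.9, 115.5, 7.1]]
```

View pics/m4.png

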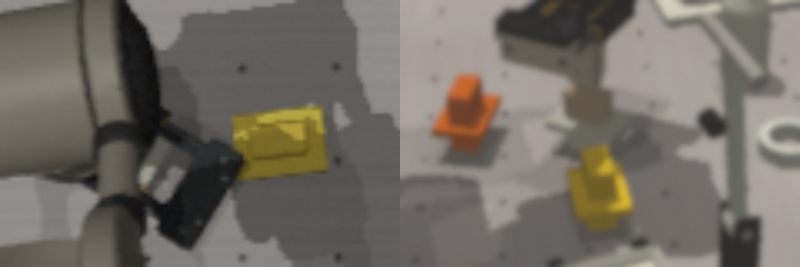

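The side view shows the fingers closed above the beige block at about (588,80), not around it. I'll check with the wrist range image where the fingertips really end relative to the stated TCP.

Run:
```python
from h import *
p,M,o=wrist(); P,(u,v)=pts(p,np.ones((420,560),bool),p["mount"])
z=p["range_z"]
for r in range(225,345,6):
    print(r,[ (int(c),z[r,c].round(0), ) for c in (270,276,284,292,300)], end=" ")
    k=[np.where((u==c)&(v==r))[0] for c in (276,292)]
    print([P[i[0]].round(0).tolist() if len(i) else None for i in k])
```

```text
225 [(270, np.float32(172.0)), (276, np.float32(173.0)), (284, np.float32(171.0)), (292, np.float32(172.0)), (300, np.float32(172.0))] [[17.0, -4.0, -27.0], [17.0, 5.0, -28.0]]
231 [(270, np.float32(173.0)), (276, np.float32(174.0)), (284, np.float32(173.0)), (292, np.float32(173.0)), (300, np.float32(174.0))] [[14.0, -4.0, -28.0], [14.0, 5.0, -29.0]]
237 [(270, np.float32(174.0)), (276, np.float32(174.0)), (284, np.float32(174.0)), (292, np.float32(175.0)), (300, np.float32(174.0))] [[11.0, -4.0, -29.0], [10.0, 5.0, -28.0]]
243 [(270, np.float32(164.0)), (276, np.float32(164.0)), (284, np.float32(167.0)), (292, np.float32(164.0)), (300, np.float32(164.0))] [[11.0, -3.0, -38.0], [11.0, 5.0, -39.0]]
249 [(270, np.float32(158.0)), (276, np.float32(157.0)), (284, np.float32(161.0)), (292, np.float32(158.0)), (300, np.float32(157.0))] [[12.0, -3.0, -46.0], [11.0, 5.0, -45.0]]
255 [(270, np.float32(93.0)), (276, np.float32(150.0)), (284, np.float32(154.0)), (292, np.float32(93.0)), (300, np.float32(94.0))] [[12.0, -3.0, -53.0], [37.0, 3.0, -106.0]]
261 [(270, np.float32(90.0)), (276, np.f
[... 1704 characters left out ...]

321 [(270, np.float32(79.0)), (276, np.float32(84.0)), (284, np.float32(130.0)), (292, np.float32(84.0)), (300, np.float32(80.0))] [[24.0, -2.0, -118.0], [24.0, 2.0, -118.0]]
327 [(270, np.float32(81.0)), (276, np.float32(124.0)), (284, np.float32(132.0)), (292, np.float32(83.0)), (300, np.float32(81.0))] [[-4.0, -3.0, -85.0], [23.0, 2.0, -120.0]]
333 [(270, np.float32(82.0)), (276, np.float32(124.0)), (284, np.float32(268.0)), (292, np.float32(84.0)), (300, np.float32(80.0))] [[-6.0, -3.0, -86.0], [21.0, 2.0, -120.0]]
339 [(270, np.float32(82.0)), (276, np.float32(125.0)), (284, np.float32(271.0)), (292, np.float32(81.0)), (300, np.float32(80.0))] [[-9.0, -3.0, -85.0], [22.0, 2.0, -123.0]]
```

Emit:
apply_moves:
  motion: "0 0 -0.03 0; 0 0 -0.04 0; 0 0 -0.03 0; 0 0 0 0; 0 0 0 0; 0 0 0 0"
  fingers: 0.2

```text
time: 7.82
tool_pos: [508.2, 156.9, 135.7]
tcp_rot: [3.14, 0.002, -0.55]
contact_force: [0.0, -0.6, 0.2]
grip_width: 53.4
finger_force: 0.0
```

Run:
```python
from h import *
show(); p,M,o=wrist(); P,(u,v)=pts(p,np.ones((420,560),bool),p["mount"])
F=(P[:,2]<-5)&(P[:,0]<20)&(P[:,0]>-20)&(abs(P[:,1])<75)&(P[:,2]>-75)
for s in (1,-1):
    Q=P[F&(s*P[:,1]>0)]; print(s,len(Q),"min",np.percentile(Q,[1],axis=0).round(1),"max",np.percentile(Q,99,axis=0).round(1), np.sort(Q[:,2])[-8:].round(1))
print(np.histogram(P[F][:,2],bins=np.arange(-75,0,5)))
Pw,_=pts(p,np.ones((420,560),bool),M)
for n,z0,z1 in (("block",56,75),("plate",28,42)): print(n,rect(band(Pw,460,550,110,205,z0,z1)))
p=bot.capture("side"); P,_=pts(p,np.ones((420,560),bool)); L=(P-o["tool_pos"])@T(o)[:3,:3]
q=L[(abs(L[:,0])<25)&(abs(L[:,1])<60)&(L[:,2]<20)&(L[:,2]>-90)]; print("side tool z hist",np.histogram(q[:,2],bins=np.arange(-90,25,5)))
```

```text
t 7.83 pos [508.2 156.9 135.7] rpy deg [ 1.799e+02  1.000e-01 -3.150e+01] F [ 0.  -0.6  0.2] w 53.4 j [ 0.16  0.41  1.59 -0.    1.14  2.28]
1 1620 min [[ -7.8  26.4 -74.3]] max [ 12.1  42.7 -33.2] [-32.4 -32.4 -32.3 -32.1 -32.1 -31.9 -31.7 -31.5]
-1 1626 min [[ -7.4 -43.  -74.5]] max [ 12.1 -26.7 -33. ] [-32.2 -32.1 -32.1 -32.  -31.9 -31.8 -31.  -30.7]
(array([385, 424, 443, 443, 437, 400, 351, 261, 102,   0,   0,   0,   0,
         0]), array([-75, -70, -65, -60, -55, -50, -45, -40, -35, -30, -25, -20, -15,
       -10,  -5]))
block (array([509.6, 156.6]), array([43.2, 23.7]), -32.3)
plate (array([509.7, 157. ]), array([69.3, 50.1]), -31.5)
side tool z hist (array([12, 13, 16, 26, 37, 43, 40, 40, 44, 30, 30, 18,  2,  0,  0,  0,  0,
        0,  0,  0,  0,  0]), array([-90, -85, -80, -75, -70, -65, -60, -55, -50, -45, -40, -35, -30,
       -25, -20, -15, -10,  -5,   0,   5,  10,  15,  20]))
```

Both cameras agree that the fingertips end 32 mm short of the reported TCP. To put the tips at z = 37, the reported TCP has to go to about z = 5.

Emit:
apply_moves:
  motion: "0 -0.001 0.03 0; 0 0 0.04 0; 0 0 0.03 0; 0 0 0.02 0; 0 0 0.01 0; 0 0 0 0; 0 0 0 0"

```text
time: 8.8
tool_pos: [510.1, 158.0, 7.7]
tcp_rot: [-3.141, -0.001, -0.55]
contact_force: [0.5, -0.4, 0.5]
grip_width: 55.2
finger_force: 0.0
```

Emit:
apply_moves:
  motion: "0 0 0 0; 0 0 0 0; 0 0 0 0; 0 0 0 0; 0 0 0 0; 0 0 0 0"
  fingers: -1

```text
time: 9.55
tool_pos: [509.5, 157.9, 7.1]
tcp_rot: [-3.142, -0.0, -0.55]
contact_force: [-0.8, 0.2, 2.1]
grip_width: 23.8
finger_force: 30.0
```

The cartridge is gripped (23.8 mm wide, 30 N). I'll lift it, turn to the fixture's yaw and carry it over the tray.

Emit:
apply_moves:
  motion: "0 0 -0.02 0; 0 0 -0.035 0; 0 0 -0.045 0; 0 0 -0.045 -9; 0 0 -0.045 -9.5; 0 0 0 -9.5; 0 0 0 -9.5; 0 0 0 -9.7"

```text
time: 10.55
tool_pos: [509.2, 157.9, 196.7]
tcp_rot: [-3.142, 0.001, 0.279]
contact_force: [0.7, 0.0, -1.9]
grip_width: 23.7
finger_force: 30.0
```

Emit:
apply_moves:
  motion: "-0.006 0.024 0 0; -0.012 0.046 0 0; -0.012 0.048 0 0; -0.012 0.048 0 0; -0.012 0.048 0 0; -0.012 0.046 0 0; -0.008 0.032 0 0; 0 0.004 0 0"

```text
time: 11.55
tool_pos: [517.8, -149.0, 196.4]
tcp_rot: [-3.141, 0.001, 0.27]
contact_force: [0.4, 1.0, -1.3]
grip_width: 24.0
finger_force: 30.0
```

Emit:
apply_moves:
  motion: "0 0 0 0; 0 0 0 0"

```text
time: 11.8
tool_pos: [518.1, -145.8, 196.9]
tcp_rot: [-3.141, 0.0, 0.275]
contact_force: [-0.3, 0.0, -1.6]
grip_width: 23.6
finger_force: 30.0
```

Run:
```python
from h import *
o=show(); p,M,o=wrist(); cv2.imwrite("pics/w5.png",p["img"])
P,_=pts(p,np.ones((420,560),bool),M); L=(P-o["tool_pos"])@T(o)[:3,:3]
for n,z0,z1 in (("block",-70,-54),("blk2",-30,-24),("plate",-32,-22)):
    q=L[(abs(L[:,1])<45)&(L[:,0]>-50)&(L[:,0]<60)&(L[:,2]>z0)&(L[:,2]<z1)]
    if len(q): print(n,len(q),np.percentile(q,[1,99],axis=0).round(1).tolist(),rect(q))
b=rect(band(P,400,680,-230,-50,8,16)); print("base",b)
go(517.9,-147.3,150,15.7)
```

```text
t 11.8 pos [ 518.1 -145.8  196.9] rpy deg [-180.     0.    15.7] F [-0.3  0.  -1.6] w 23.6 j [-0.42  0.36  1.48  0.    1.29  0.88]
block 3470 [[-20.7, -19.5, -69.0], [21.9, 19.6, -54.5]] (array([ 1.6, -3.3]), array([46.9, 41.1]), 18.4)
blk2 3464 [[8.5, -24.2, -29.6], [35.0, 24.6, -24.5]] (array([20.9,  0.2]), array([50.2, 29. ]), -89.7)
plate 3556 [[8.5, -24.2, -29.7], [35.0, 24.6, -22.8]] (array([20.9,  0.2]), array([50.2, 29. ]), -89.7)
base (array([ 565.7, -133.7]), array([140.2, 110.2]), 15.7)
t 11.85 pos [ 518.2 -145.9  197. ] rpy deg [-180.     0.    15.8] F [ 0.1 -0.3 -0.8] w 23.9 j [-0.42  0.36  1.48  0.    1.29  0.88]
shift [-0.6  1.3 47. ] turn 0.1 rows>= 0.8
```

View pics/w5.png

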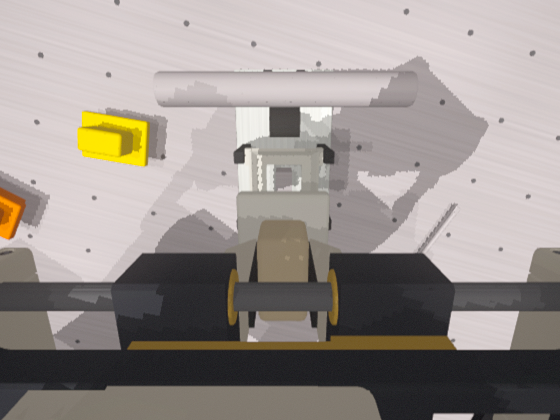

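The cartridge hangs centred in the grip, with the plate spanning y -24…25 and its front edge at +35 mm. The tray is visible below at (285,175). I'll shift slightly and descend.

Emit:
apply_moves:
  motion: "-0.0006 0.0011 0.03 0; 0 0 0.04 0; 0 0 0.03 0; 0 0 0.01 0; 0 0 0.007 0; 0 0 0 0; 0 0 0 0"

```text
time: 12.72
tool_pos: [518.5, -148.5, 81.0]
tcp_rot: [3.14, -0.001, 0.274]
contact_force: [-0.3, -0.8, -1.4]
grip_width: 23.6
finger_force: 30.0
```

Run:
```python
from h import *
show(); p,M,o=wrist()
P,_=pts(p,np.ones((420,560),bool),M); L=(P-o["tool_pos"])@T(o)[:3,:3]
q=L[(abs(L[:,1])<40)&(L[:,0]>8)&(L[:,0]<60)&(L[:,2]>-36)&(L[:,2]<20)]
# plate vs rim
z=q[:,2]
for a,b in ((-32,-25),(-23,-10)):
    s=q[(z>a)&(z<b)]; print(a,len(s), np.percentile(s,[1,99],axis=0).round(1).tolist() if len(s) else "")
s=q[(abs(q[:,1])<10)]; bins=np.arange(24,60,2); i=np.digitize(s[:,0],bins)
print([(int(bins[j-1]),round(float(np.median(s[i==j,2])),1)) for j in range(1,len(bins)) if (i==j).sum()])
s=q[(abs(q[:,0]-38.5)<2.5)]; bins=np.arange(-40,40,4); i=np.digitize(s[:,1],bins)
print([(int(bins[j-1]),round(float(np.median(s[i==j,2])),1)) for j in range(1,len(bins)) if (i==j).sum()])
```

```text
t 12.72 pos [ 518.5 -148.5   81. ] rpy deg [ 1.799e+02 -1.000e-01  1.570e+01] F [-0.3 -0.8 -1.4] w 23.6 j [-0.42  0.48  1.64 -0.    1.01  0.88]
-32 3409 [[9.0, -24.2, -29.7], [35.0, 24.5, -25.8]]
-23 84 [[34.3, -23.9, -22.9], [35.1, 24.1, -20.2]]
[(24, -28.3), (26, -28.4), (28, -27.9), (30, -27.5), (32, -28.2), (34, -26.1)]
[(-40, -0.3), (-36, -6.1), (20, -3.8), (24, -4.9), (28, -6.1), (32, -0.3)]
```

Emit:
apply_moves:
  motion: "0 0 0.005 0; 0 0 0.004 0; 0 0 0.004 0; 0 0 0.003 0; 0 0 0 0; 0 0 0 0"

```text
time: 13.52
tool_pos: [518.0, -148.4, 64.1]
tcp_rot: [3.141, -0.0, 0.273]
contact_force: [0.7, -0.2, -1.2]
grip_width: 23.5
finger_force: 30.0
```

Emit:
apply_moves:
  motion: "0 0 0.003 0; 0 0 0.003 0; 0 0 0 0; 0 0 0 0"

```text
time: 14.02
tool_pos: [518.0, -148.2, 58.1]
tcp_rot: [3.141, -0.0, 0.274]
contact_force: [0.4, 2.2, 3.1]
grip_width: 23.9
finger_force: 30.0
```

Emit:
apply_moves:
  motion: "0 -0.001 0.001 0; 0 0 0.002 0; 0 0 0 0; 0 0 0 0"

```text
time: 14.52
tool_pos: [518.1, -148.2, 55.5]
tcp_rot: [3.14, -0.001, 0.274]
contact_force: [-0.8, -2.7, 4.7]
grip_width: 23.7
finger_force: 30.0
```

```bash
cat > chk.py <<'E'
from h import *
F=[];Z=[]
o=show(); p,M,o=wrist(); P,_=pts(p,np.ones((420,560),bool),M)
a=np.radians(15.7);c=np.array([517.8,-147.3]);R=np.array([[np.cos(a),np.sin(a)],[-np.sin(a),np.cos(a)]])
L=(P[:,:2]-c)@R.T; Z=P[:,2]
def prof(q,k,bins):
    i=np.digitize(L[q,k],bins); print([(float(bins[j-1]),round(float(np.median(Z[q][i==j])),1)) for j in range(1,len(bins)) if (i==j).sum()>1])
prof((abs(L[:,1])<12)&(Z>30)&(Z<130),0,np.arange(22,52,2))
prof((abs(L[:,0]-27)<4)&(Z>30)&(Z<130),1,np.arange(-40,42,3))
E
python3 chk.py
```

```text
t 14.53 pos [ 518.1 -148.2   55.5] rpy deg [179.9  -0.   15.7] F [-0.8 -2.7  4.7] w 23.7 j [-0.42  0.52  1.67 -0.    0.95  0.88]
[(22.0, 111.9)]
[]
```

The tray has started to slide, at about 6 N including the weight. Before searching for the seat I'll measure the arm's vertical stiffness by backing off 0.3 mm.

Emit:
apply_moves:
  motion: "0 0.0005 0.001 0; 0 0 0.001 0; 0 0 0.001 0; 0 0 0 0; 0 0 0 0; 0 0 0 0"

```text
time: 15.32
tool_pos: [518.0, -148.2, 52.4]
tcp_rot: [3.141, -0.001, 0.274]
contact_force: [-0.7, -0.6, 5.1]
grip_width: 24.0
finger_force: 30.0
```

Emit:
apply_moves:
  motion: "0 0 -0.0003 0; 0 0 0 0; 0 0 0 0"

```text
time: 15.7
tool_pos: [518.0, -148.2, 52.4]
tcp_rot: [3.141, -0.0, 0.273]
contact_force: [1.0, -1.4, 4.2]
grip_width: 24.1
finger_force: 30.0
```

Emit:
apply_moves:
  motion: "0 0 -0.0003 0; 0 0 0 0; 0 0 0 0"

```text
time: 16.08
tool_pos: [517.7, -147.8, 52.4]
tcp_rot: [-3.141, 0.0, 0.274]
contact_force: [0.1, -0.6, -0.0]
grip_width: 24.0
finger_force: 30.0
```

Emit:
apply_moves:
  motion: "0 0 0.0008 0; 0 0 0.0008 0; 0 0 0.0006 0; 0 0 0 0; 0 0 0 0"

```text
time: 16.7
tool_pos: [517.7, -147.8, 50.8]
tcp_rot: [3.141, -0.0, 0.274]
contact_force: [-1.3, -0.7, 6.1]
grip_width: 23.9
finger_force: 30.0
```

Emit:
apply_moves:
  motion: "0 0 0.0005 0; 0 0 0.0005 0; 0 0 0.0005 0; 0 0 0 0"

```text
time: 17.2
tool_pos: [517.7, -147.8, 49.4]
tcp_rot: [3.141, -0.0, 0.273]
contact_force: [-0.8, -0.9, 6.3]
grip_width: 23.7
finger_force: 30.0
```

Emit:
apply_moves:
  motion: "0 0 0.0005 0; 0 0 0.0005 0; 0 0 0.0005 0; 0 0 0 0"

```text
time: 17.7
tool_pos: [517.8, -147.8, 48.9]
tcp_rot: [3.141, -0.001, 0.274]
contact_force: [-4.0, -0.9, 13.8]
grip_width: 23.5
finger_force: 30.0
```

The force rose sharply while the motion stopped, with the foot at about 42.5 mm, so this looks like the seat. I'll lean slightly more and hold.

Emit:
apply_moves:
  motion: "0 0 0.0001 0; 0 0 0 0; 0 0 0 0"

```text
time: 18.08
tool_pos: [517.8, -147.9, 48.9]
tcp_rot: [3.141, -0.001, 0.274]
contact_force: [-3.8, 0.7, 14.9]
grip_width: 23.9
finger_force: 30.0
```

Run:
```python
from h import *
o=show(); print(o["moment"])
p=bot.capture("side"); cv2.imwrite("pics/s6.png",cv2.resize(p["img"][200:360,180:420],None,fx=3,fy=3,interpolation=2))
```

```text
t 18.07 pos [ 517.8 -147.9   48.9] rpy deg [180.   -0.   15.7] F [-3.8  0.7 14.9] w 23.9 j [-0.42  0.53  1.68 -0.    0.94  0.88]
[0.31693413 0.73128621 0.01347833]
```

View pics/s6.png

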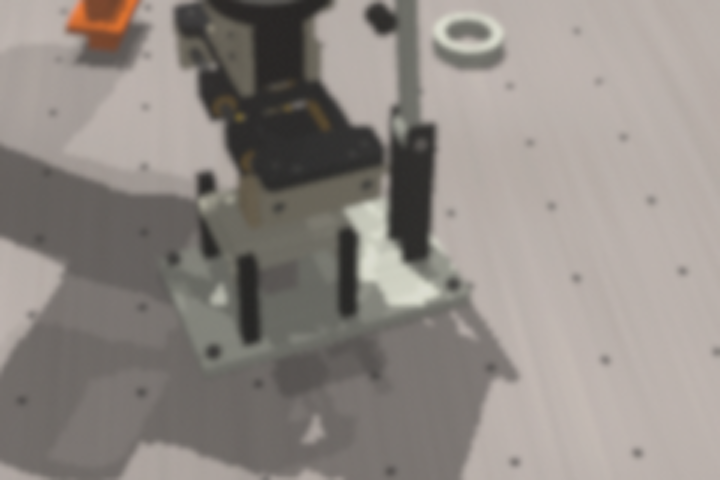

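The side view (s6) shows the gripper over the tray, with guide-post tops near (345,230) and the gripper body above them. I'll check clearance with range data, to be sure the resistance isn't the gripper on the posts.

Run:
```python
from h import *
a=np.radians(15.7);c=np.array([517.8,-147.3]);R=np.array([[np.cos(a),np.sin(a)],[-np.sin(a),np.cos(a)]])
p=bot.capture("side"); P,(u,v)=pts(p,np.ones((420,560),bool)); z=P[:,2]
L=(P[:,:2]-(c+[0,0]))@R.T
m=(abs(L[:,0])<60)&(L[:,1]>-110)&(L[:,1]<60)
for z0 in range(30,180,10):
    q=m&(z>=z0)&(z<z0+10)
    if q.sum()>3: print(z0,q.sum(),"x'",np.percentile(L[q,0],[2,50,98]).round(),"y'",np.percentile(L[q,1],[2,50,98]).round())
p,M,o=wrist(); P,_=pts(p,np.ones((420,560),bool),p["mount"]); print(np.histogram(p["range_z"][p["range_z"]>0],bins=[0,50,80,100,120,150,200,300,500])[0])
```

```text
30 99 x' [-41.  -8.  37.] y' [-50. -42.  41.]
40 65 x' [-41. -31.  37.] y' [-49. -47.  43.]
50 77 x' [-43. -30.  37.] y' [-49. -47.  41.]
60 203 x' [-43.  -7.  36.] y' [-49. -31.  40.]
70 597 x' [-44. -23.  39.] y' [-48. -19.  38.]
80 107 x' [-41. -29.  36.] y' [-48. -38.  47.]
90 27 x' [-24. -23. -17.] y' [-14. -11.   5.]
100 47 x' [-24. -20. -15.] y' [-13.  -4.   7.]
140 75 x' [-38.  -8.  30.] y' [-89. -87.  15.]
150 258 x' [-38. -17.  33.] y' [-89. -87.  33.]
160 481 x' [-38. -26.  33.] y' [-92. -27.  50.]
170 277 x' [-38.  -2.  33.] y' [-95. -92.  33.]
[     0  50584  24831   3959   1761   1882 100151    315]
```

Emit:
apply_moves:
  motion: "-0.0004 0 0 0; 0 0 0 0; 0 0 0 0; 0 0 0 0; 0 0 0 0; 0 0 0 0"

```text
time: 18.98
tool_pos: [517.8, -147.8, 48.9]
tcp_rot: [3.141, -0.001, 0.274]
contact_force: [-2.1, 0.4, 14.2]
grip_width: 23.5
finger_force: 30.0
```

Emit:
apply_moves:
  motion: "-0.0002 0 0.00015 0; 0 0 0 0; 0 0 0 0; 0 0 0 0; 0 0 0 0; 0 0 0 0; 0 0 0 0"

```text
time: 19.85
tool_pos: [517.8, -147.9, 48.9]
tcp_rot: [3.141, -0.002, 0.274]
contact_force: [-2.9, 1.5, 14.3]
grip_width: 23.6
finger_force: 30.0
```

Emit:
apply_moves:
  motion: "0 0 -0.0006 0; 0 0 -0.0005 0; 0 0 -0.0003 0; 0 0 0 0; 0 0 0 0"

```text
time: 20.48
tool_pos: [517.7, -147.9, 48.9]
tcp_rot: [3.141, -0.001, 0.273]
contact_force: [2.2, 1.0, 6.0]
grip_width: 23.8
finger_force: 30.0
```

Emit:
apply_moves:
  motion: "0 0 0 0; 0 0 0 0; 0 0 0 0; 0 0 0 0"
  fingers: -0.3

```text
time: 20.98
tool_pos: [517.0, -147.9, 48.4]
tcp_rot: [-3.141, 0.0, 0.273]
contact_force: [-0.2, 0.1, -0.6]
grip_width: 32.2
finger_force: 0.0
```

Emit:
apply_moves:
  motion: "0 0 -0.005 0; 0 0 -0.015 0; 0 0 -0.04 0; 0 0 -0.05 0; 0 0 -0.05 0; 0 0 -0.05 0; 0 0 -0.05 0; 0 0 -0.03 0"

```text
time: 21.98
tool_pos: [517.3, -148.0, 342.8]
tcp_rot: [3.138, -0.004, 0.274]
contact_force: [-0.4, 0.4, 0.4]
grip_width: 32.2
finger_force: 0.0
```

Emit:
apply_moves:
  motion: "0 0 0 0; 0 0 0 0"
  fingers: -1

```text
time: 22.22
tool_pos: [516.6, -147.8, 338.1]
tcp_rot: [-3.141, 0.001, 0.273]
contact_force: [0.0, -0.2, -0.7]
grip_width: 16.7
finger_force: 0.0
```

Run:
```python
from h import *
o=show(); p,M,o=wrist(); cv2.imwrite("pics/w7.png",p["img"])
P,_=pts(p,np.ones((420,560),bool),M)
a=np.radians(15.7);c=np.array([517.8,-147.3]);R=np.array([[np.cos(a),np.sin(a)],[-np.sin(a),np.cos(a)]])
L=np.c_[(P[:,:2]-c)@R.T,P[:,2]]; tl=(P-o["tool_pos"])@T(o)[:3,:3]
F=(tl[:,2]<0)&(tl[:,0]<25)   # gripper
L=L[~F]
def b(n,*k):
    q=band(L,*k); 
    if len(q): print(n,len(q),np.percentile(q,[1,50,99],axis=0).round(1).tolist())
b("blocktop",-40,40,-25,25,98,120); b("plate",-45,45,-24,24,60,88); b("bar",60,140,-60,60,240,300); b("armhinge",60,130,-20,20,90,240)
for s in range(-40,44,8): b(f"plate x{s}",s,s+8,-24,24,60,90)
b("left post",-60,60,30,55,75,120); b("right post",-60,60,-55,-30,75,120)
```

```text
t 22.23 pos [ 516.6 -147.8  338.1] rpy deg [-180.     0.    15.7] F [ 0.  -0.2 -0.7] w 16.7 j [-0.42  0.3   1.2  -0.    1.65  0.88]
blocktop 565 [[-20.5, -11.7, 99.0], [1.5, -0.9, 106.9], [21.6, 11.1, 108.8]]
plate 1448 [[-42.7, -23.7, 66.1], [7.5, 0.5, 76.7], [42.3, 23.5, 79.4]]
bar 1871 [[79.8, -43.5, 267.7], [85.5, 0.1, 271.8], [90.9, 44.1, 274.0]]
armhinge 441 [[65.0, -15.1, 107.4], [76.9, 0.2, 216.1], [106.1, 15.6, 219.9]]
plate x-40 165 [[-39.9, -22.9, 71.3], [-37.3, 0.5, 75.3], [-32.0, 23.1, 78.3]]
plate x-32 140 [[-32.0, -22.7, 75.6], [-28.8, 2.0, 77.1], [-24.2, 23.8, 79.2]]
plate x-24 84 [[-24.0, -22.9, 75.7], [-19.9, 12.8, 76.9], [-16.8, 23.7, 79.0]]
plate x-16 101 [[-15.9, -24.0, 75.3], [-12.4, 12.0, 77.2], [-8.1, 23.5, 78.7]]
plate x-8 85 [[-7.1, -23.9, 75.5], [-3.9, 11.9, 77.2], [-0.8, 23.4, 78.9]]
plate x0 96 [[0.3, -23.8, 74.9], [3.9, -0.2, 77.1], [7.8, 23.3, 79.1]]
plate x8 87 [[8.9, -23.6, 75.3], [11.9, -13.6, 77.0], [16.0, 23.2, 78.8]]
plate x16 146 [[16.0, -23.5, 75.1], [21.5, 0.5, 77.2], [23.2, 23.0, 89.3]]
plate x24 203 [[24.3, -23.3, 75.1], [27.4, 0.4, 76.8], [31.4, 22.9, 78.8]]
plate x32 203 [[32.6, -23.5, 65.5], [35.8, 0.4, 73.1], [39.4, 23.0, 78.8]]
plate x40 78 [[40.8, -23.2, 73.9], [42.2, -3.7, 76.4], [43.6, 23.0, 78.3]]
left post 249 [[-39.2, 30.1, 75.1], [1.6, 38.9, 81.1], [40.2, 47.8, 85.8]]
right post 253 [[-39.4, -47.7, 75.1], [1.6, -38.2, 82.4], [40.9, -30.1, 85.9]]
```

View pics/w7.png

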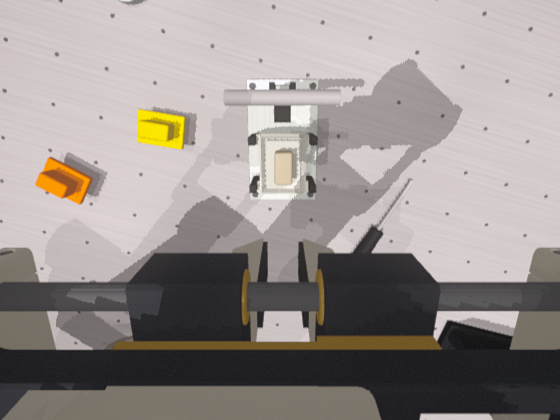

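The cartridge sits level in the tray with its block top at 107 mm, so the seat is at about 42 mm. The clamp bar is at pixel (283,97), upright at a ≈ 1.5. I'll go behind the bar with closed fingers, beside the clamp arm.

Emit:
apply_moves:
  motion: "0.03 -0.008 0 0; 0.04 -0.01 0 0; 0.038 -0.01 0 0; 0 0 0.03 0; 0 0 0.04 0; 0 0 0.035 0; 0 0 0.01 0; 0 0 0 0"
  fingers: -1

```text
time: 23.28
tool_pos: [613.4, -91.8, 223.2]
tcp_rot: [-3.141, 0.001, 0.273]
contact_force: [-0.6, 0.2, 1.0]
grip_width: 0.1
finger_force: 0.0
```

```bash
cat > st.py <<'E'
from h import *
a=np.radians(15.7);c=np.array([517.8,-147.3]);R=np.array([[np.cos(a),np.sin(a)],[-np.sin(a),np.cos(a)]])
o=show(); print("nest TCP",(R@(o["tool_pos"][:2]-c)).round(1))
def bar():
    for cam in ("side","top"):
        p=bot.capture(cam); P,_=pts(p,np.ones((420,560),bool)); L=np.c_[(P[:,:2]-c-([-2.6,3.4] if cam=="top" else [0,0]))@R.T,P[:,2]]
        q=band(L,-80,110,-46,-15,120,280); 
        if len(q): print(cam,len(q),"bar(right half) med",np.median(q,0).round(1),np.percentile(q,[3,97],axis=0).round(1).tolist())
bar()
E
python3 st.py
```

```text
t 23.27 pos [613.4 -91.8 223.2] rpy deg [-1.80e+02  1.00e-01  1.57e+01] F [-0.6  0.2  1. ] w 0.1 j [-0.27  0.51  1.19 -0.    1.45  1.03]
nest TCP [107.   27.5]
side 122 bar(right half) med [ 82.7 -29.4 268.1] [[78.1, -45.6, 120.8], [100.9, -15.4, 271.8]]
top 66 bar(right half) med [ 83.2 -31.3 270.2] [[79.6, -44.9, 264.7], [88.0, -17.4, 274.5]]
```

Emit:
apply_moves:
  motion: "-0.0065 0 0 0; -0.0105 0 0.0015 0; -0.0105 0 0.002 0; -0.0105 0 0.002 0; -0.0095 0 0.0035 0; -0.0095 0 0.0035 0; -0.0095 0 0.004 0; 0 0 0 0"

```text
time: 24.38
tool_pos: [548.4, -109.9, 206.5]
tcp_rot: [-3.141, 0.002, 0.273]
contact_force: [-0.2, -0.0, -0.6]
grip_width: 0.5
finger_force: 0.0
```

```bash
python3 st.py
```

```text
t 24.38 pos [ 548.4 -109.9  206.5] rpy deg [-1.80e+02  1.00e-01  1.56e+01] F [-0.2 -0.  -0.6] w 0.5 j [-0.33  0.4   1.41 -0.    1.34  0.96]
nest TCP [39.6 27.7]
side 117 bar(right half) med [ 19.9 -29.7 249.7] [[15.1, -45.6, 121.4], [100.3, -15.2, 253.2]]
```

Emit:
apply_moves:
  motion: "-0.008 0 0.0053 0; -0.008 0 0.0053 0; -0.008 0 0.0053 0; -0.0072 0 0.007 0; -0.0072 0 0.007 0; -0.0072 0 0.007 0; -0.0045 0 0.006 0; -0.0045 0 0.006 0"

```text
time: 25.48
tool_pos: [496.9, -124.6, 157.7]
tcp_rot: [3.142, -0.0, 0.273]
contact_force: [3.2, 0.3, -2.3]
grip_width: 0.2
finger_force: 1.7
```

Emit:
apply_moves:
  motion: "0 0 0 0; 0.012 0 0 0; 0 0 -0.03 0; 0 0 -0.04 0; 0 0 0 0"

```text
time: 26.1
tool_pos: [510.8, -121.8, 231.5]
tcp_rot: [3.137, -0.005, 0.274]
contact_force: [0.1, -0.3, -0.9]
grip_width: 0.6
finger_force: 0.0
```

```bash
python3 st.py
```

```text
t 26.1 pos [ 510.8 -121.8  231.5] rpy deg [179.8  -0.3  15.7] F [ 0.1 -0.3 -0.9] w 0.6 j [-0.38  0.31  1.47 -0.    1.36  0.92]
nest TCP [ 0.1 26.5]
side 113 bar(right half) med [-33.3 -31.7 200.2] [[-38.0, -45.4, 123.0], [99.0, -15.6, 203.6]]
top 24 bar(right half) med [-34.9 -27.6 200.1] [[-36.6, -40.7, 197.9], [-32.8, -15.7, 204.8]]
```

Emit:
apply_moves:
  motion: "-0.0165 0 0 0; -0.0165 0 0.02 0; 0 0 0.02 0; -0.004 0 0.012 0; -0.004 0 0.012 0; -0.004 0 0.012 0; -0.003 0 0.01 0; 0 0 0 0"

```text
time: 27.2
tool_pos: [461.9, -134.2, 141.4]
tcp_rot: [-3.141, 0.001, 0.273]
contact_force: [0.1, 1.0, 1.0]
grip_width: 0.5
finger_force: 0.0
```

```bash
python3 st.py
```

```text
t 27.2 pos [ 461.9 -134.2  141.4] rpy deg [-1.80e+02  1.00e-01  1.57e+01] F [0.1 1.  1. ] w 0.5 j [-0.44  0.32  1.72  0.    1.1   0.86]
nest TCP [-50.3  27.8]
side 170 bar(right half) med [-48.1 -30.4 169.5] [[-76.6, -44.9, 122.2], [99.2, -15.3, 279.9]]
top 7 bar(right half) med [ 94.6 -15.5 126.3] [[87.3, -17.8, 122.4], [103.5, -15.1, 128.0]]
```

Emit:
apply_moves:
  motion: "-0.0015 0 0.006 0; -0.0015 0 0.006 0; -0.001 0 0.006 0; -0.001 0 0.004 0; 0 0 0 0; 0 0 0 0"

```text
time: 28.05
tool_pos: [457.6, -135.7, 120.2]
tcp_rot: [3.141, -0.0, 0.273]
contact_force: [-0.2, 0.7, 0.6]
grip_width: 0.7
finger_force: 0.0
```

Emit:
apply_moves:
  motion: "0 0 0.001 0; 0 0 0.001 0; 0 0 0.001 0; 0 0 0 0; 0 0 0 0"

```text
time: 28.68
tool_pos: [457.5, -135.6, 117.1]
tcp_rot: [-3.142, 0.0, 0.273]
contact_force: [-1.1, 0.0, 1.5]
grip_width: 0.8
finger_force: 0.0
```

Emit:
apply_moves:
  motion: "0 0 0.001 0; 0 0 0.001 0; 0 0 0.001 0; 0 0 0 0; 0 0 0 0"

```text
time: 29.3
tool_pos: [457.5, -135.6, 114.1]
tcp_rot: [3.142, -0.0, 0.274]
contact_force: [-0.3, -0.8, 0.1]
grip_width: 0.6
finger_force: 0.0
```

Emit:
apply_moves:
  motion: "0 0 0.001 0; 0 0 0.001 0; 0 0 0 0; 0 0 0 0"

```text
time: 29.8
tool_pos: [457.5, -135.7, 112.1]
tcp_rot: [3.142, 0.0, 0.273]
contact_force: [-1.0, -0.6, 1.7]
grip_width: 0.5
finger_force: 0.9
```

Emit:
apply_moves:
  motion: "0 0 0.001 0; 0 0 0.001 0; 0 0 0.001 0; 0 0 0 0; 0 0 0 0"

```text
time: 30.42
tool_pos: [457.6, -135.6, 109.2]
tcp_rot: [3.141, -0.0, 0.273]
contact_force: [-2.1, -0.5, 3.5]
grip_width: 0.4
finger_force: 1.7
```

```bash
python3 st.py
python3 - <<'E'
from h import *
p=bot.capture("side"); cv2.imwrite("pics/s8.png",cv2.resize(p["img"][180:360,180:420],None,fx=3,fy=3,interpolation=2))
E
```

```text
t 30.43 pos [ 457.6 -135.6  109.2] rpy deg [180.   -0.   15.7] F [-2.1 -0.5  3.5] w 0.4 j [-0.45  0.35  1.78  0.    1.02  0.85]
nest TCP [-54.8  27.5]
side 296 bar(right half) med [-53.2 -37.1 247.7] [[-79.1, -45.4, 123.5], [95.3, -15.3, 249.8]]
top 9 bar(right half) med [ 94.9 -15.5 125.5] [[87.8, -17.7, 122.0], [103.8, -15.1, 127.8]]
```

View pics/s8.png

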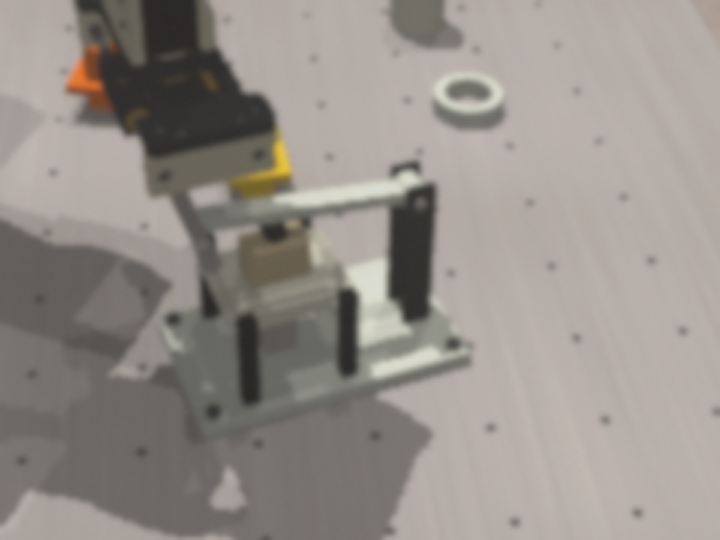

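The clamp arm lies over the tray with its pad on the block at (275,232), and the force is rising. A little more press, then release.

Emit:
apply_moves:
  motion: "0 0 0.001 0; 0 0 0.001 0; 0 0 0.0005 0; 0 0 0 0; 0 0 0 0; 0 0 0 0"

```text
time: 31.32
tool_pos: [457.3, -135.7, 106.8]
tcp_rot: [3.141, 0.0, 0.274]
contact_force: [-4.0, -0.7, 5.7]
grip_width: 0.6
finger_force: 2.9
```

Emit:
apply_moves:
  motion: "0 0 -0.002 0; 0 0 -0.004 0; 0 0 -0.01 0; 0 0 -0.03 0; 0 0 -0.05 0; 0 0 -0.05 0; 0 0 -0.05 0; 0 0 0 0"

```text
time: 32.33
tool_pos: [459.3, -136.3, 307.2]
tcp_rot: [3.136, -0.007, 0.274]
contact_force: [-0.2, 0.2, -0.7]
grip_width: 0.4
finger_force: 0.0
```

Emit:
apply_moves:
  motion: "0 0 0 0; 0 0 0 0"

```text
time: 32.58
tool_pos: [457.0, -135.3, 301.4]
tcp_rot: [-3.14, 0.002, 0.274]
contact_force: [-0.1, 0.4, -0.4]
grip_width: 0.2
finger_force: 0.0
```

Run:
```python
from h import *
a=np.radians(15.7);c=np.array([517.8,-147.3]);R=np.array([[np.cos(a),np.sin(a)],[-np.sin(a),np.cos(a)]])
o=show(); p,M,o=wrist(); cv2.imwrite("pics/w9.png",p["img"])
P,_=pts(p,np.ones((420,560),bool),M); L=np.c_[(P[:,:2]-c)@R.T,P[:,2]]
def b(n,*k):
    q=band(L,*k); print(n,len(q),np.percentile(q,[2,50,98],axis=0).round(1).tolist() if len(q) else "")
b("bar",-75,-40,15,46,110,180); b("bar-",-75,-40,-46,-15,110,180); b("block",-22,-12,-14,14,95,115); b("plate",-40,-24,-24,24,60,90); b("plate+",26,40,-24,24,60,90)
```

```text
t 32.58 pos [ 457.  -135.3  301.4] rpy deg [-1.799e+02  1.000e-01  1.570e+01] F [-0.1  0.4 -0.4] w 0.2 j [-0.45  0.19  1.44  0.    1.51  0.85]
bar 294 [[-59.6, 15.2, 135.3], [-52.5, 29.8, 139.9], [-47.8, 44.4, 142.3]]
bar- 267 [[-57.7, -44.2, 136.1], [-52.3, -29.8, 140.2], [-47.7, -15.3, 141.9]]
block 42 [[-21.0, -12.0, 103.7], [-17.4, 8.4, 106.1], [-12.7, 10.8, 108.0]]
plate 288 [[-39.9, -23.0, 70.7], [-32.1, 9.4, 76.5], [-24.3, 23.6, 78.4]]
plate+ 285 [[26.1, -23.3, 66.5], [32.0, 9.8, 76.4], [39.2, 23.7, 78.4]]
```

View pics/w9.png

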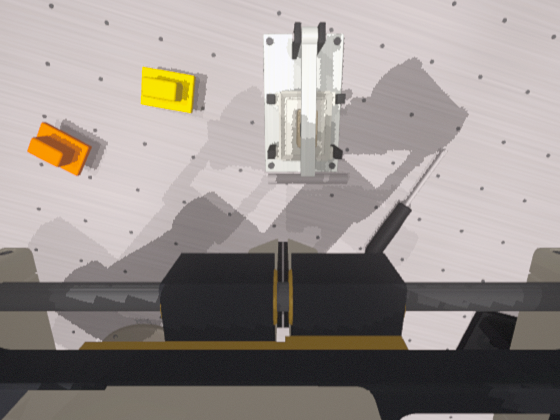

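The clamp has stayed closed after release (bar at about 135 mm, pad compressed about 3 mm). The cartridge is level, the look-alikes are undisturbed and the robot is clear.

```bash
python3 -c "
from plant import bot
print(bot.close_job())"
```

```text
the job is handed in; nothing more can be done
None
```

The cartridge is on its seat (foot about 42 mm above the table, leaned on with about 14–15 N), and the clamp was then closed and its bar pressed with 5.7 N. The robot let go and backed clear, and the job was handed in at about 33 s; no verdict was returned.

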